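# Clip a loaded tube carrier onto the mixer's retaining loop

### The arm

A 7-joint arm with a two-finger parallel gripper is mounted at the origin on a cart in front of the work surface, level with it; the furniture and walls round the work are solid. World frame = base frame: x ahead of the robot, y to its left, z up, the work surface at z = 0. Lengths are in m, angles in rad, forces in N, time in s.
With the tool pointing down it reaches from about 0.425 to 0.875 m from the base axis. Payload 4.7 kg.
Tool frame: the origin (TCP) lies midway between the tips of the shut fingers; the grasp point (between the pads) lies 19 mm behind it (ctrl.grip_depth is the distance from the TCP to the grasp point, in m); z points along the fingers, y is the direction in which the jaws open and shut (so a half turn about z gives the same grasp; the last joint's range is limited). The gripper opens to 87 mm and grips with 3 to 60 N. Pads are 19 mm wide; open, the fingers measure 117 mm over their backs; the gripper's body (75 mm by 190 mm) begins 51 mm behind the grasp point.
Start: joints at [1.317, 0.321, -0.07, 1.45, 0.023, 1.371, -0.057], TCP at [0.172, -0.627, 0.223] pointing down, gripper open.
Joint ranges: [-2.86, 2.86], [-0.3, 2.09], [-1.38, 1.24], [0.06, 2.45], [-1.56, 4.7], [0.09, 2.05], [-2.69, 2.69]. Speed limits (rad/s): [2.57, 2.57, 3.14, 3.14, 3.14, 3.14, 3.14].

### API

Orientations are given as a rotation vector (axis times angle).
In Python, from bench import ctrl gives the robot as it stands. The module is installed in compiled form; this text tells all that it offers.
- The arm moves only by the shell command python3 -m inch 'ROWS' [FORCE]. ROWS is JSON, a list of rows, each a list of 5 numbers: the opening, from -1 (shut) to 1 (fully open), so that 0 is half open, then the shift along the tool's x, y, z in mm, then the turn about the tool's z in rad. In form: [[fingers, tx, ty, tz, twist], ...]. A call has 1 to 5 rows; each row shifts and turns the pose as measured when the row begins, along the tool's axes as they then stand; what a row does not reach is not made up. A row lasts 1/8 s, in which the tool goes at most 62.5 mm and 10.7 degrees, less where a joint would pass 70% of its speed; a pose out of reach is approached as far as the arm can. A call is refused whole if a number of a shift passes 62.5 or a number of a turn 0.188, either way. A call with a gripper value outside its range is refused whole. The fingers move at their own pace and stop on an object; FORCE is the grip in N (left out, the last holds). Time passes only in rows, so rows that do not move let the fingers close. It gives the time, the measured TCP pose, the force and the opening at its end, in the units of the state.
- ctrl.get_state(): the state, without advancing time (a new reading comes with each control period).
- ctrl.get_image(name): name is "side" or "top" or "wrist"; returns a dict with "color" (480x640x3 uint8, red, green, blue), "range_z" (480x640 float32, m along the optical axis (not along the pixel's ray), 0 where there is no reading), "K" (3x3 intrinsics, pixels), "R" (3x3) and "t" (3): a world point X has camera coordinates R X + t. Camera axes: x right, y down, z forward; pixel columns grow to the right and rows downward; lengths in m; the calibration is good to about 2 mm. A picture is of the moment at which its call begins.
- ctrl.close_job(): hands the job in, once; it reports no verdict.
The state is a dict: "time": time; "joint_positions": joint angles; "qd": joint speeds; "joint_torque": joint torques, N m; "position": TCP position; "tool_rot": TCP orientation; "ft_force": force on the tool from outside, world axes, zero at the start; "torque": the same for the moment, N m; "grip_width": opening from 0.0 (shut) to 1.0 (fully open).
Only numpy, scipy, OpenCV 4.12 (cv2) and the standard library are available. Lean on these libraries where they do the work, as an engineer would, in place of code of your own. Each camera call takes 0.05 s, during which the arm holds its last target. There are 200 camera calls.

### The job

Take the tube carrier that holds the two sample tubes out of the storage rack, keep it upright, turn it end for end and push its snap hook down over the loop of the mixer until the carrier stands squarely on the platform and the sprung gate has flicked shut under the loop. The guides of the rack and the backboard of the mixer leave no room for the same grip at both, so stand the carrier on the table in between and take it the other way. Leave the empty carrier in the rack and all the other things where they are.

Things in the scene. Friction and masses are not known exactly. Their poses are not given: they have to be found in the camera images.
- carrier_head (a point): Centre of the black grip head of the loaded tube carrier (loose, 187 mm tall, 0.3 kg): 54 mm along x, 30 mm along y, 41 mm high. x points from the hook's spine to its nose, z up. The underside of the foot is 166.5 mm below this point.
- carrier_foot (a point): Centre of the underside of the loaded carrier's foot, 48 mm (x) by 44 mm (y), 31 mm from the head's centre towards -x; same axes. Above it a white block holds two capped tubes, whose tops are 100 mm above this point, at x = -10 mm.
- carrier_hook (a point): Centre of the eye of the loaded carrier's steel hook, 51.5 mm below the head's centre and 3 mm towards +x; same axes. Flat hook, 14 mm thick in y, mouth down: inner faces of spine and nose 14 mm to either side of this point, nose 8 mm thick with its tip 29 mm below, underside of the bow 22 mm above. Fully home, the loop bar lies 16 mm above this point.
- carrier_gate (a joint): Sprung gate of that hook, a 31 mm steel bar hinged at the spine, closing the mouth 23 mm below the eye's centre: 0 shut, up to 1.45 rad as its free end swings up into the hook. The carrier must be pushed down with up to about 8 N to force it past the loop bar; it flicks shut by itself when the bar has passed its end, just before the carrier is fully down.
- rack: Fixed aluminium rack 100 (x) by 111 (y) by 191 mm; origin centre of underside, +x roughly towards the robot. Two bays at y = +26.5 and -26.5 mm (loaded carrier in either), open above and at both x ends, floor 6 mm. Guide strips 145 to 191 mm high leave 48 mm beside the heads: grip there only across the 54 mm. Carriers' x lies along the rack's x: noses to the robot.
- mixer: Fixed bench mixer, origin at the centre of its underside, x towards its backboard (away from the robot). Body 128 (x) by 110 (y) mm, rubber platform 30 mm above the table; backboard 80 mm wide, face at x = 50 mm, 214 mm high. In place, the carrier's head ends 12 mm from the backboard: grip it there only across its 30 mm (fingers at its y sides).
- loop_bar (a point): Middle of the front bar of the mixer's D-shaped steel loop (8 mm round, level, 131 mm above the platform; bar along y, legs 50 mm apart running back to the backboard 34 mm behind). In place, the carrier stands on the platform, x along the mixer's x, the bar inside its hook above the gate: the head's centre is 35.5 mm above and 5 mm in front (-x) of this point.
- spare_head (a point): Centre of the grip head of the empty carrier in the other bay: the same shape and size, but with an open hook without gate and without tubes. To be left where it is.
- brown_bottle: Bystander: dropper bottle 33 mm wide, 102 mm tall, origin at its underside. Behind it, from about 0.6 m ahead of the robot's base, open shelves hang over the table; keep the arm's wrist in front of them.
- dropper_bottle_1: Bystander: reagent dropper bottle 24 mm wide, 68 mm tall, origin at its underside.
- dropper_bottle_2: Bystander: reagent dropper bottle 24 mm wide, 68 mm tall, origin at its underside.
- lab_timer: Bystander: timer lying flat, 66 x 66 x 19 mm, origin at its underside.
- petri_dish_1: Bystander: petri dish, 63 mm wide, 16 mm high, origin at its underside.
- marker_pen: Bystander: marker pen lying along its y, 135 mm long, 17 mm thick, origin at its underside.

How it is judged:
By the outcome, as a careful person would: the job done as asked, in the order asked, and still so for the second after the job is handed in, with the robot touching nothing.
It also fails if it takes over 64 s, if anything falls off the work surface, if the arm or the gripper's body presses on something with over 40 N, if the wrist force passes 120 N, or if a joint passes its speed limit or range.

## Working session

There is one attempt and no reset: what is moved stays moved. The work goes in short steps, Python scripts to look and compute and a shell command to move; the robot and the scene stay as the last step left them, time stands still between calls to the robot, and variables do not carry over. Pictures are saved under pics/ and viewed, about 8 in all and at most 12, crops included, and the job is handed in when it is done.

```bash
mkdir -p pics; ls
cat > h.py <<'E'
import numpy as np, cv2
from bench import ctrl
from scipy.spatial.transform import Rotation as Ro
def grab(n):
    im=ctrl.get_image(n); np.savez('last_%s.npz'%n,**im); return im
def pts(im):
    K,R,t=im['K'],im['R'],np.array(im['t']); z=im['range_z']; v,u=np.mgrid[:480,:640]
    c=np.stack([(u-K[0,2])/K[0,0]*z,(v-K[1,2])/K[1,1]*z,z],-1)
    P=(c-t)@R; P[z<=0]=np.nan; return P
def load(n): return dict(np.load('last_%s.npz'%n))
def save(im,f): cv2.imwrite('pics/'+f,im['color'][:,:,::-1])
E
python3 - <<'E'
from h import *
s=ctrl.get_state(); print({k:np.round(v,3) for k,v in s.items()}, ctrl.grip_depth)
for n in('top','side','wrist'):
    im=grab(n); save(im,n+'0.png'); print(n,np.round(im['R'],2).tolist(),np.round(im['t'],3), -im['R'].T@im['t'])
a=[cv2.imread('pics/%s0.png'%n) for n in('top','side')]
E
```

```text
pics
{'time': np.float64(0.0), 'joint_positions': array([ 1.317,  0.322, -0.07 ,  1.452,  0.023,  1.371, -0.057]), 'qd': array([ 0.   ,  0.001, -0.001, -0.001, -0.001, -0.001,  0.002]), 'joint_torque': array([-0.0000e+00, -4.9128e+01, -4.0500e-01, -3.1253e+01, -6.4000e-02,
        4.4000e-02,  0.0000e+00]), 'position': array([ 0.172, -0.626,  0.221]), 'tool_rot': array([-3.112e+00, -4.190e-01,  1.000e-03]), 'ft_force': array([ 0.21 ,  0.437, -0.236]), 'torque': array([-0.022, -0.006,  0.012]), 'grip_width': np.float64(0.997)} 0.0187
top [[0.0, -1.0, -0.03], [-0.99, 0.0, -0.16], [0.16, 0.03, -0.99]] [0.035 0.506 1.366] [ 0.28458295 -0.00186239  1.42843773]
side [[-0.82, -0.57, 0.01], [-0.31, 0.44, -0.84], [0.48, -0.69, -0.54]] [0.403 0.259 1.185] [-0.15230757  0.93806604  0.85523503]
wrist [[0.26, -0.96, -0.0], [-0.94, -0.26, 0.24], [-0.23, -0.06, -0.97]] [-0.649 -0.03   0.39 ] [ 0.23534655 -0.60887953  0.38405521]
```

View pics/top0.png

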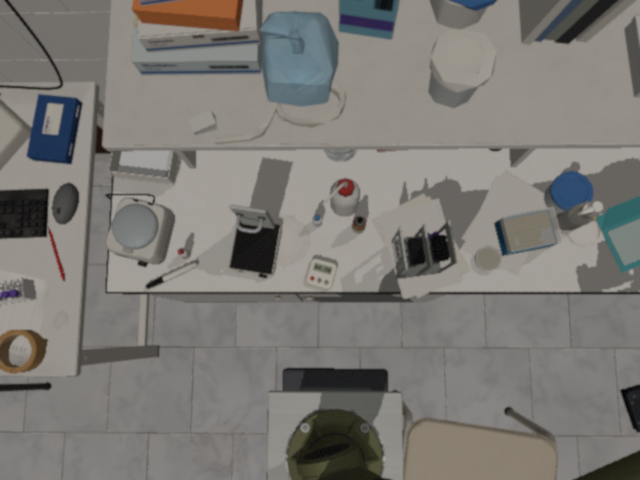

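View pics/side0.png

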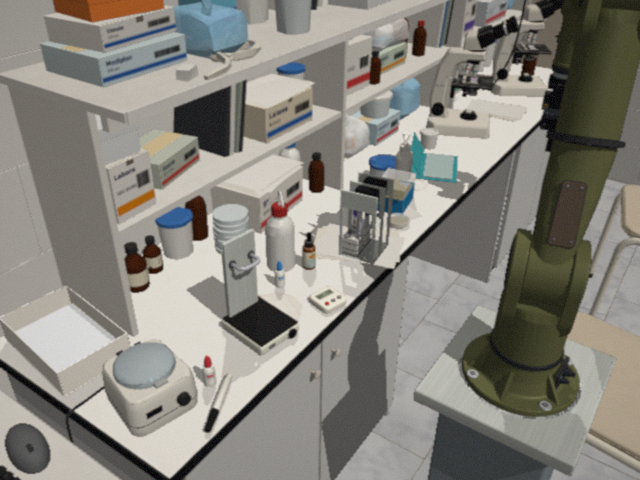

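The top view shows the mixer near (255,240), loop and backboard at (252,215), and the rack at (423,252) with two dark heads (415,248) and (440,246). The shelf edge is at row ~148. The side view shows the same layout, with tubes visible in the rack around (355,235).

Run:
```python
from h import *
im=load('top'); P=pts(im); C=im['color'].astype(int); g=C.max(2)
print(im['K'][0,0])
for (u,v) in [(415,248),(440,246),(253,250),(250,212),(423,252),(320,272),(358,224),(317,219),(345,190)]: print((u,v),np.round(P[v,u],3),C[v,u])
# rack region points by height
def box(m,name):
    q=P[m]; print(name,m.sum(),np.round(np.median(q,0),4))
    r=cv2.minAreaRect((q[:,:2]*1000).astype(np.float32)); print('  rect',np.round(r[0],1),np.round(r[1],1),round(r[2],1), 'z',np.round(np.percentile(q[:,2],[5,50,95]),3))
roi=np.zeros((480,640),bool); roi[210:300,375:475]=1
m=roi&(P[:,:,2]>.17)&(P[:,:,2]<.2); 
box(m&(g>90),'strips'); box(m&(g<60),'heads')
n,l,st,c=cv2.connectedComponentsWithStats((m&(g<70)).astype(np.uint8))
for i in range(1,n):
    if st[i,4]>25: print(c[i],st[i]); box(l==i,'h%d'%i)
roi[:]=0; roi[190:290,215:295]=1
m=roi&(P[:,:,2]>.02)&(P[:,:,2]<.04)&(g<70); box(m,'platform')
m=roi&(P[:,:,2]>.19)&(P[:,:,2]<.23); box(m,'backboard')
m=roi&(P[:,:,2]>.13)&(P[:,:,2]<.18); box(m,'loop?')
for n,(a,b,c_,d) in {'top':(360,490,200,310),'mix':(200,320,190,300)}.items():
    crop=im['color'][c_:d,a:b,::-1]; cv2.imwrite('pics/c_%s.png'%n,cv2.resize(crop,None,fx=4,fy=4,interpolation=2))
s=load('side')['color'][:,:,::-1]
A=cv2.resize(s[160:280,310:430],(400,400),interpolation=2);B=cv2.resize(s[220:360,210:350],(400,400),interpolation=2)
A2=cv2.resize(im['color'][205:295,380:470,::-1],(400,400),interpolation=2)
cv2.imwrite('pics/m1.png',np.hstack([A,A2]))
```

```text
583.5089756327344
(415, 248) [ 0.466 -0.175  0.189] [22 19 20]
(440, 246) [ 0.47  -0.227  0.192] [11  9  9]
(253, 250) [0.486 0.195 0.03 ] [23 22 20]
(250, 212) [0.543 0.179 0.203] [104 104  98]
(423, 252) [ 0.458 -0.192  0.187] [20 19 18]
(320, 272) [0.433 0.033 0.015] [150 147 135]
(358, 224) [ 0.54  -0.058  0.078] [70 65 58]
(317, 219) [0.555 0.039 0.064] [ 48  79 106]
(345, 190) [ 0.601 -0.026  0.164] [114  36  33]
strips 186 [ 0.4773 -0.1533  0.1892]
  rect [ 472.7 -201.3] [ 93.5 112.1] 7.9 z [0.183 0.189 0.193]
heads 884 [ 0.4636 -0.211   0.1905]
  rect [ 470.4 -206.9] [81.7 95. ] 10.4 z [0.173 0.19  0.195]
[450.30851064 243.64893617] [446 224   9  40  94]
h1 94 [ 0.4766 -0.2519  0.1819]
  rect [ 478.5 -251.5] [85.6  3.2] 8.5 z [0.172 0.182 0.191]
[426.578125 251.      ] [423 233   8  35  64]
h3 64 [ 0.4613 -0.2005  0.1814]
  rect [ 464.2 -199.9] [74.9  2. ] 7.8 z [0.171 0.181 0.19 ]
[439.25954198 247.76335878] [430 235  19  27 393]
h4 393 [ 0.4662 -0.226   0.191 ]
  rect [ 467.8 -227.8] [54.4 31.2] 9.1 z [0.178 0.191 0.195]
[415.4835443  251.19493671] [407 238  18  27 395]
h5 395 [ 0.4594 -0.1756  0.1908]
  rect [ 460.5 -176.5] [54.1 30.8] 7.7 z [0.179 0.191 0.195]
platform 1796 [0.4876 0.1897 0.0281]
  rect [491.4 192.7] [102.2 132.6] 81.4 z [0.024 0.028 0.033]
backboard 203 [0.5469 0.1842 0.2106]
  rect [548.1 184.1] [80.   9.2] 81.3 z [0.194 0.211 0.216]
loop? 308 [0.5379 0.1843 0.1627]
  rect [528.8 184.3] [79.1 44.6] 89.5 z [0.137 0.163 0.176]
```

View pics/m1.png

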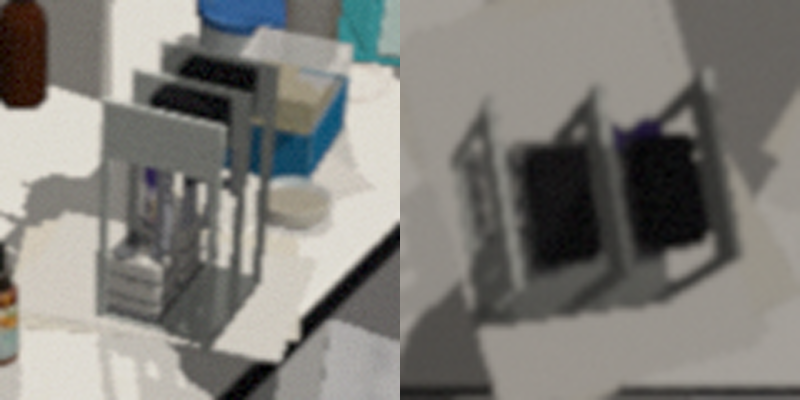

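The crop shows two black heads in the rack. Purple caps show behind the right-hand head (crop 635,130; full image ~433,234), and some purple in the side view (~355,213). I'll check by depth which bay they are in.

Run:
```python
from h import *
for n,(a,b,c,d) in {'top':(380,470,205,295),'side':(310,430,160,280)}.items():
    im=load(n);P=pts(im);C=im['color'].astype(int)
    m=np.zeros((480,640),bool);m[c:d,a:b]=1
    m&=(C[:,:,2]-C[:,:,1]>12)&(C[:,:,0]-C[:,:,1]>3)
    v,u=np.nonzero(m);print(n,m.sum());
    for i in range(0,len(u),max(1,len(u)//10)): print(u[i],v[i],C[v[i],u[i]],np.round(P[v[i],u[i]],3))
    if n=='side':
        mm=np.zeros((480,640),bool);mm[240:256,340:362]=1; print('block',np.round(np.nanmedian(P[mm],0),3))
        # heads: dark on top z
        mm[:]=0;mm[c:d,a:b]=1;mm&=(C.max(2)<45)&(P[:,:,2]>.18)
        k,l,st,_=cv2.connectedComponentsWithStats(mm.astype(np.uint8))
        for i in range(1,k):
            if st[i,4]>30:
                q=P[l==i];r=cv2.minAreaRect((q[:,:2]*1000).astype(np.float32));print('head',np.round(r[0],1),np.round(r[1],1),round(r[2],1),np.median(q[:,2]))
# mixer in side view
im=load('side');P=pts(im);C=im['color'].astype(int);g=C.max(2)
roi=np.zeros((480,640),bool);roi[220:360,210:310]=1
for nm,m in {'plat':roi&(g<60)&(abs(P[:,:,2]-.03)<.008),'bbtop':roi&(P[:,:,2]>.208)&(P[:,:,2]<.222)&(P[:,:,1]<.3)&(P[:,:,1]>.1)}.items():
    q=P[m];r=cv2.minAreaRect((q[:,:2]*1000).astype(np.float32));print(nm,m.sum(),np.round(r[0],1),np.round(r[1],1),round(r[2],1))
# all points between z .13-.19 in front of backboard
m=roi&(P[:,:,2]>.14)&(P[:,:,2]<.19)&(P[:,:,1]>.14)&(P[:,:,1]<.24)&(P[:,:,0]<.535)&(P[:,:,0]>.48)
q=P[m];print('loop',m.sum(),np.round(np.percentile(q,[2,50,98],axis=0),3).tolist())
```

```text
top 31
435 232 [60 54 71] [ 0.515 -0.232  0.108]
434 233 [41 33 61] [ 0.514 -0.231  0.103]
437 233 [34 27 53] [ 0.513 -0.237  0.105]
429 234 [71 65 78] [ 0.511 -0.219  0.103]
434 234 [30 21 51] [ 0.512 -0.231  0.101]
437 234 [34 23 48] [ 0.511 -0.237  0.105]
430 235 [45 39 57] [ 0.517 -0.229  0.057]
433 235 [27 21 41] [ 0.509 -0.228  0.104]
436 235 [22 17 35] [ 0.509 -0.235  0.104]
429 236 [43 35 59] [ 0.507 -0.22   0.101]
429 237 [41 35 55] [ 0.504 -0.219  0.105]
side 23
354 210 [69 65 79] [ 0.507 -0.198  0.11 ]
353 211 [83 76 91] [ 0.606 -0.364 -0.003]
355 211 [49 36 74] [ 0.505 -0.2    0.107]
353 212 [77 73 86] [ 0.514 -0.205  0.099]
355 212 [45 34 73] [ 0.508 -0.205  0.101]
354 213 [50 41 76] [ 0.509 -0.203  0.098]
356 213 [58 49 75] [ 0.502 -0.201  0.102]
354 214 [59 50 81] [ 0.507 -0.199  0.098]
356 214 [54 50 76] [ 0.503 -0.202  0.098]
355 215 [57 50 81] [ 0.506 -0.202  0.094]
355 216 [85 78 97] [ 0.508 -0.207  0.088]
355 217 [104  97 110] [ 0.508 -0.207  0.085]
block [ 0.485 -0.153  0.028]
head [ 466.7 -225.2] [52.2 29.7] 7.9 0.19271144127791492
head [ 458.  -172.9] [52.5 31. ] 2.9 0.1928703120035088
plat 1688 [490.1 197.2] [101.8 134.1] 80.8
bbtop 161 [549.1 186.5] [80.4 13.6] 83.2
loop 140 [[0.506, 0.16, 0.159], [0.514, 0.195, 0.164], [0.533, 0.218, 0.168]]
```

Loaded carrier: right-hand bay, head ≈ (0.467, -0.227, 0.1725), rack yaw ≈ +8.8°. Mixer yaw ≈ -8.8°, loop bar ≈ (0.510, 0.191, 0.161). Next is a helper that turns a target into row suggestions.

```bash
cat >> h.py <<'E'
def pose():
    s=ctrl.get_state(); R=Ro.from_rotvec(s['tool_rot']).as_matrix(); p=np.array(s['position'])-ctrl.grip_depth*R[:,2]
    return s,R,p,np.degrees(np.arctan2(R[1,1],R[0,1]))
def plan(g,T,n):
    "rows to take the grasp point to g and tool y to yaw T (deg) in n rows"
    s,R,p,y=pose(); d=(np.array(g)-p)*1000/n; tw=np.radians((y-T+180)%360-180)/n
    print('t %.2f grasp'%s['time'],np.round(p,4),'yaw %.1f'%y,'tilt %.2f'%np.degrees(np.arccos(-R[2,2])),'F',np.round(s['ft_force'],1),'w %.3f'%s['grip_width'],'J',np.round(s['joint_positions'],2))
    for i in range(n):
        Ri=R@Ro.from_rotvec([0,0,tw*i]).as_matrix(); print(np.round(np.r_[Ri.T@d,tw],3).tolist())
E
python3 -m inch '[[1,0,0,-30,0],[1,0,0,-40,0]]'
python3 -c "
from h import *
plan([.455,-.228,.30],8.8,14)"
```

```text
time: 0.4
position: [0.1711, -0.6242, 0.2879]
tool_rot: [-3.102, -0.418, 0.003]
ft_force: [0.2, -0.8, 1.5]
grip_width: 0.999
t 0.40 grasp [ 0.1712 -0.6245  0.3066] yaw -74.7 tilt 0.66 F [ 0.2 -0.8  1.5] w 0.999 J [ 1.31  0.3  -0.07  1.34  0.02  1.51 -0.05]
[27.046, -21.934, 0.71, -0.104]
[29.178, -19.007, 0.71, -0.104]
[30.994, -15.874, 0.71, -0.104]
[32.475, -12.57, 0.71, -0.104]
[33.605, -9.129, 0.71, -0.104]
[34.371, -5.59, 0.71, -0.104]
[34.766, -1.991, 0.71, -0.104]
[34.785, 1.63, 0.71, -0.104]
[34.427, 5.234, 0.71, -0.104]
[33.698, 8.781, 0.71, -0.104]
[32.604, 12.232, 0.71, -0.104]
[31.157, 15.552, 0.71, -0.104]
[29.373, 18.704, 0.71, -0.104]
[27.272, 21.653, 0.71, -0.104]
```

```bash
python3 -m inch '[[1,27,-22,0,-0.104],[1,29,-19,0,-0.104],[1,31,-16,0,-0.104],[1,32,-13,0,-0.104],[1,34,-9,0,-0.104]]' | head -2
python3 -m inch '[[1,34,-6,0,-0.104],[1,35,-2,0,-0.104],[1,35,2,0,-0.104],[1,34,5,0,-0.104],[1,34,9,0,-0.104]]' | head -2
python3 -c "
from h import *
plan([.455,-.228,.30],8.8,6)"
```

```text
time: 1.02
position: [0.2714, -0.4812, 0.2904]
time: 1.65
position: [0.3726, -0.332, 0.2898]
t 1.65 grasp [ 0.3727 -0.3321  0.3085] yaw -13.5 tilt 0.52 F [ 0.1  0.5 -0.4] w 1.001 J [ 1.06 -0.01 -0.38  1.69 -0.    1.46  0.45]
[20.06, 9.304, 1.472, -0.065]
[19.415, 10.583, 1.472, -0.065]
[18.689, 11.819, 1.472, -0.065]
[17.885, 13.004, 1.472, -0.065]
[17.005, 14.135, 1.472, -0.065]
[16.054, 15.207, 1.472, -0.065]
```

```bash
python3 -m inch '[[1,20,9,0,-0.065],[1,19,11,0,-0.065],[1,19,12,0,-0.065],[1,18,13,0,-0.065],[1,17,14,0,-0.065]]' | head -2
python3 -m inch '[[1,17,16,0,-0.065],[1,8,8,0,-0.03],[1,0,0,0,0]]' | head -2
python3 - <<'E'
from h import *
im=grab('wrist');save(im,'w1.png');P=pts(im);C=im['color'].max(2)
m=(C<60)&(abs(P[:,:,2]-.193)<.008)
k,l,st,c=cv2.connectedComponentsWithStats(m.astype(np.uint8))
for i in range(1,k):
    if st[i,4]>300:
        q=P[l==i];r=cv2.minAreaRect((q[:,:2]*1000).astype(np.float32));print(st[i],np.round(r[0],1),np.round(r[1],1),round(r[2],1),np.round(np.median(q,0),4))
plan([.467,-.227,.30],8.8,3)
E
```

```text
time: 2.28
position: [0.4441, -0.2406, 0.2896]
time: 2.65
position: [0.4673, -0.2089, 0.2897]
[ 281  165   85   51 3706] [ 462.7 -174.7] [53.6 29.5] 7.9 [ 0.4625 -0.1742  0.1931]
[ 277  242   80   48 3318] [ 469.1 -226. ] [52.6 29.4] 8.3 [ 0.4689 -0.2247  0.1931]
t 2.70 grasp [ 0.467  -0.2097  0.3083] yaw 12.1 tilt 0.55 F [ 0.4 -0.6  0.2] w 0.996 J [ 0.9   0.03 -0.54  1.66  0.01  1.46  0.58]
[-5.664, -1.205, 2.725, 0.019]
[-5.686, -1.095, 2.725, 0.019]
[-5.706, -0.986, 2.725, 0.019]
```

View pics/w1.png

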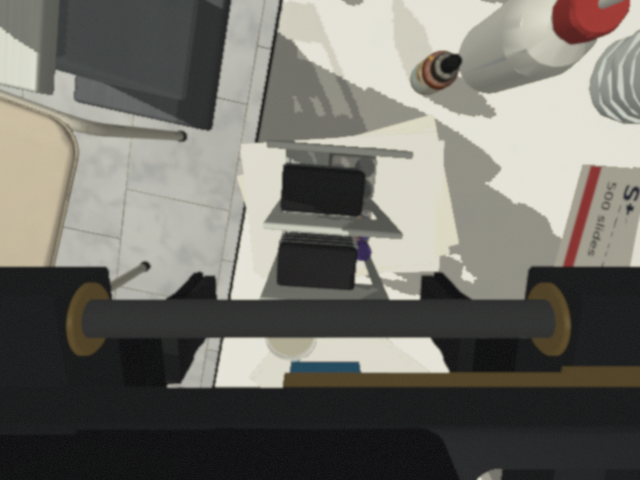

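Wrist view: spare head at (323,190), loaded head at (317,262) with a purple cap next to it at (363,248). That agrees with the measurement, head (0.469, -0.226). Align and descend.

```bash
python3 -m inch '[[1,-8,-1,15,0.025],[1,-8,-1,15,0.02],[1,0,0,10,0.02],[1,0,0,0,0]]' 30| head -2
python3 -c "
from h import *
plan([.469,-.226,.1725],8.4,5)"
```

```text
time: 3.2
position: [0.4655, -0.2294, 0.2451]
t 3.20 grasp [ 0.4657 -0.2296  0.2638] yaw 7.8 tilt 0.68 F [-0.7 -0.1 -0.4] w 0.997 J [ 0.91  0.07 -0.52  1.71  0.03  1.38  0.52]
[0.452, 0.893, 18.26, -0.002]
[0.45, 0.894, 18.26, -0.002]
[0.448, 0.895, 18.26, -0.002]
[0.446, 0.896, 18.26, -0.002]
[0.444, 0.897, 18.26, -0.002]
```

```bash
python3 -m inch '[[1,1,1,20,0],[1,1,1,20,0],[1,1,1,20,0],[1,0,0,18,-0.01],[1,0,0,0,0]]' 30| head -2
python3 -c "
from h import *
plan([.469,-.226,.1725],8.4,1)"
```

```text
time: 3.82
position: [0.4683, -0.2258, 0.1661]
t 3.83 grasp [ 0.4684 -0.226   0.1848] yaw 8.3 tilt 0.52 F [ 0.2 -0.1  0.4] w 1.002 J [ 0.9   0.12 -0.53  1.82  0.06  1.22  0.5 ]
[-0.218, 0.599, 12.251, -0.001]
```

```bash
python3 -m inch '[[1,0,0,13,0],[1,0,0,0,0],[-1,0,0,0,0],[-1,0,0,0,0],[-1,0,0,0,0]]' 35
python3 -m inch '[[-1,0,0,0,0],[-1,0,0,0,0],[-1,0,0,0,0]]' 
python3 -c "
from h import *
plan([.469,-.226,.1725],8.4,1)"
```

```text
time: 4.45
position: [0.4697, -0.2266, 0.1545]
tool_rot: [-2.051, -2.373, -0.003]
ft_force: [0.3, 0.7, -0.2]
grip_width: 0.744
time: 4.82
position: [0.4698, -0.2267, 0.1548]
tool_rot: [-2.052, -2.373, -0.003]
ft_force: [-0.3, 0.6, 0.7]
grip_width: 0.617
t 4.83 grasp [ 0.4698 -0.2267  0.1735] yaw 8.3 tilt 0.29 F [-0.3  0.6  0.7] w 0.617 J [ 0.9   0.13 -0.53  1.84  0.07  1.2   0.49]
[0.853, -0.719, 0.958, -0.002]
```

```bash
python3 -m inch '[[-1,0,0,-15,0],[-1,0,0,-30,0],[-1,0,0,-40,0],[-1,0,0,-40,0],[-1,0,0,-40,0]]' 
python3 -m inch '[[-1,0,0,-35,0],[-1,0,0,-20,0],[-1,0,0,0,0]]' 
python3 -c "
from h import *
plan([.469,-.226,.393],8.4,1)"
```

```text
time: 5.45
position: [0.4664, -0.227, 0.3214]
tool_rot: [-2.045, -2.365, 0.003]
ft_force: [0.7, 0.4, -4.3]
grip_width: 0.618
time: 5.82
position: [0.4676, -0.2271, 0.3829]
tool_rot: [-2.048, -2.37, 0.001]
ft_force: [-0.8, 1.4, -4.2]
grip_width: 0.614
t 5.83 grasp [ 0.4678 -0.2272  0.4016] yaw 8.3 tilt 0.57 F [-0.8  1.4 -4.2] w 0.614 J [ 0.91  0.04 -0.52  1.46  0.02  1.65  0.53]
[0.946, 1.466, 8.634, -0.001]
```

Lifted; the weight reads about right. Next I'll carry it to a free spot between the rack and the timer.

```bash
python3 -c "
from h import *
plan([.440,-.065,.395],25,8)
im=load('top');P=pts(im)
for c in (330,360,390): print([ (r,np.round(P[r,c],3).tolist()) for r in (286,290,294)])"
```

```text
t 5.83 grasp [ 0.4678 -0.2272  0.4016] yaw 8.3 tilt 0.57 F [-0.8  1.4 -4.2] w 0.614 J [ 0.91  0.04 -0.52  1.46  0.02  1.65  0.53]
[20.557, -0.486, 0.977, -0.036]
[20.562, 0.261, 0.977, -0.036]
[20.538, 1.008, 0.977, -0.036]
[20.488, 1.754, 0.977, -0.036]
[20.411, 2.497, 0.977, -0.036]
[20.307, 3.237, 0.977, -0.036]
[20.176, 3.973, 0.977, -0.036]
[20.018, 4.704, 0.977, -0.036]
[(286, [0.399, 0.008, 0.017]), (290, [0.391, 0.009, -0.003]), (294, [0.382, 0.009, -0.013])]
[(286, [0.401, -0.065, -0.002]), (290, [0.391, -0.065, -0.002]), (294, [0.382, -0.065, -0.019])]
[(286, [0.4, -0.138, 0.003]), (290, [0.391, -0.138, -0.006]), (294, [0.382, -0.139, -0.015])]
```

```bash
python3 -m inch '[[-1,20,0,0,-0.036],[-1,21,0,0,-0.036],[-1,21,1,0,-0.036],[-1,20,2,0,-0.036],[-1,20,2,0,-0.036]]' | head -2
python3 -m inch '[[-1,20,3,0,-0.036],[-1,20,4,0,-0.036],[-1,10,3,0,-0.02],[-1,0,0,0,0]]' | head -2
python3 -c "
from h import *
plan([.440,-.065,.22],25,5)"
```

```text
time: 6.45
position: [0.4469, -0.1179, 0.3803]
time: 6.95
position: [0.4374, -0.0618, 0.3816]
t 6.95 grasp [ 0.4376 -0.0619  0.4003] yaw 25.3 tilt 0.85 F [ 0.  -0.6 -3.8] w 0.616 J [ 0.81 -0.15 -0.63  1.62 -0.09  1.66  0.63]
[-1.202, 0.475, 36.038, 0.001]
[-1.202, 0.476, 36.038, 0.001]
[-1.201, 0.478, 36.038, 0.001]
[-1.2, 0.479, 36.038, 0.001]
[-1.2, 0.48, 36.038, 0.001]
```

```bash
python3 -m inch '[[-1,-1,1,30,0],[-1,-1,1,40,0],[-1,-1,1,40,0],[-1,0,1,40,0],[-1,0,1,25,0]]' | head -2
python3 -m inch '[[-1,0,0,15,0],[-1,0,0,0,0]]' | head -2
python3 -c "
from h import *
plan([.440,-.065,.1685],25,5)"
```

```text
time: 7.58
position: [0.4438, -0.0669, 0.2034]
time: 7.82
position: [0.4425, -0.068, 0.186]
t 7.83 grasp [ 0.4427 -0.0682  0.2047] yaw 24.8 tilt 0.68 F [-0.4  0.6 -3. ] w 0.615 J [ 0.8  -0.07 -0.67  1.95 -0.05  1.26  0.58]
[0.725, -0.169, 7.258, -0.001]
[0.725, -0.168, 7.258, -0.001]
[0.725, -0.168, 7.258, -0.001]
[0.725, -0.167, 7.258, -0.001]
[0.725, -0.167, 7.258, -0.001]
```

Foot is ~37 mm above the table. Descend the rest slowly.

```bash
python3 -m inch '[[-1,1,0,11,0],[-1,1,0,11,0],[-1,1,0,9,0],[-1,0,0,4,0],[-1,0,0,0,0]]' | head -4
python3 -c "
from h import *
plan([.440,-.065,.1665],25,1)"
```

```text
time: 8.45
position: [0.4428, -0.0656, 0.1512]
tool_rot: [-1.69, -2.639, -0.001]
ft_force: [0.2, 0.5, -3.0]
t 8.45 grasp [ 0.4429 -0.0657  0.1699] yaw 24.7 tilt 0.43 F [ 0.2  0.5 -3. ] w 0.618 J [ 0.79 -0.04 -0.68  2.   -0.03  1.18  0.56]
[1.773, -2.314, 3.383, -0.005]
```

```bash
python3 -m inch '[[-1,0,0,2,0],[-1,0,0,2,0],[-1,0,0,0,0]]' | head -4
python3 -c "
from h import *
plan([.440,-.065,.1665],25,1)"
```

```text
time: 8.82
position: [0.4437, -0.0661, 0.1492]
tool_rot: [-1.692, -2.641, -0.0]
ft_force: [-0.7, -0.0, -4.5]
t 8.82 grasp [ 0.4438 -0.0662  0.1679] yaw 24.7 tilt 0.29 F [-0.7 -0.  -4.5] w 0.617 J [ 0.79 -0.04 -0.68  2.   -0.03  1.18  0.55]
[2.661, -2.933, 1.419, -0.005]
```

```bash
python3 -m inch '[[-1,0,0,3,0],[-1,0,0,0,0]]' | head -4
python3 -c "
from h import *
plan([.440,-.065,.1665],25,1)"
```

```text
time: 9.07
position: [0.4449, -0.0671, 0.1492]
tool_rot: [-1.694, -2.643, 0.001]
ft_force: [0.2, -0.0, -3.9]
t 9.07 grasp [ 0.445  -0.0672  0.1679] yaw 24.7 tilt 0.12 F [ 0.2 -0.  -3.9] w 0.617 J [ 0.79 -0.03 -0.68  2.   -0.02  1.17  0.55]
[4.022, -3.596, 1.434, -0.006]
```

```bash
python3 -m inch '[[-1,0,0,5,0],[-1,0,0,4,0],[-1,0,0,0,0]]' | head -4
python3 -c "
from h import *
plan([.440,-.065,.1665],25,1)"
```

```text
time: 9.45
position: [0.4474, -0.0696, 0.1492]
tool_rot: [1.694, 2.64, -0.008]
ft_force: [0.9, -0.2, -3.7]
t 9.45 grasp [ 0.4473 -0.0695  0.1679] yaw 24.6 tilt 0.40 F [ 0.9 -0.2 -3.7] w 0.615 J [ 0.79 -0.03 -0.68  1.99 -0.01  1.17  0.54]
[7.156, -4.807, 1.388, -0.007]
```

Run:
```python
from h import *
im=grab('side'); cv2.imwrite('pics/s1.png',cv2.resize(im['color'][140:340,230:450,::-1],(660,600),interpolation=2))
s=ctrl.get_state(); print({k:np.round(s[k],2) for k in ('torque','ft_force','joint_torque')})
```

```text
{'torque': array([ 0.01, -0.12, -0.04]), 'ft_force': array([ 0.43, -0.31, -4.35]), 'joint_torque': array([ 1.000e-02, -2.286e+01,  6.000e-01, -3.059e+01, -4.000e-02,
        1.600e-01,  0.000e+00])}
```

View pics/s1.png

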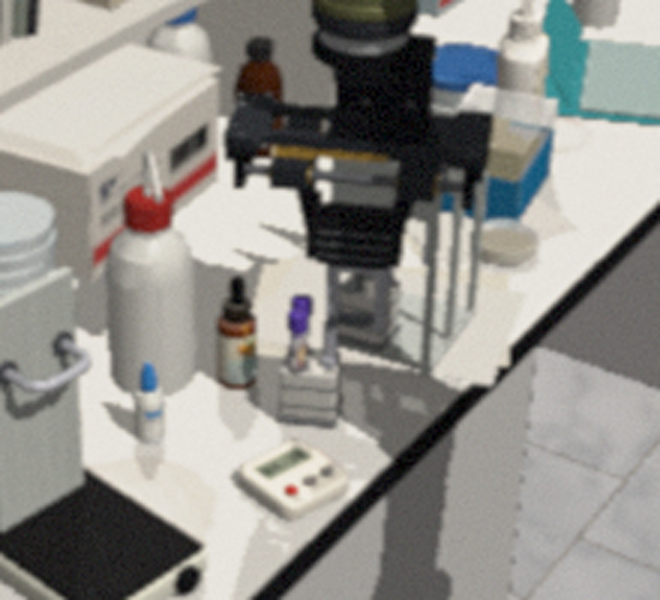

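The side view shows the carrier upright, grip on head (crop 350,235), foot bottom near crop (310,425), clear of the timer and brown bottle. I'll check the foot's height by depth.

```bash
python3 - <<'E'
from h import *
im=load('side');P=pts(im)
for v in range(268,290,2): print(v,np.round(P[v,328],3),np.round(P[v,336],3),im['color'][v,332])
E
python3 -m inch '[[-1,0,0,8,0],[-1,0,0,0,0]]' | head -4
python3 -c "
from h import *
plan([.440,-.065,.1665],25,1)"
```

```text
268 [ 0.474 -0.034  0.04 ] [ 0.458 -0.042  0.042] [142 137 132]
270 [ 0.476 -0.037  0.032] [ 0.458 -0.044  0.035] [136 134 131]
272 [ 0.476 -0.037  0.026] [ 0.458 -0.044  0.029] [147 144 135]
274 [ 0.474 -0.034  0.023] [ 0.458 -0.044  0.024] [143 141 132]
276 [ 0.475 -0.035  0.016] [ 0.458 -0.044  0.018] [128 127 118]
278 [ 0.472 -0.031  0.014] [ 0.454 -0.039  0.016] [139 136 130]
280 [ 0.477 -0.039  0.001] [ 0.458 -0.044  0.006] [99 99 99]
282 [ 0.472 -0.032  0.001] [ 0.455 -0.041  0.003] [185 180 171]
284 [ 0.469 -0.027 -0.001] [ 0.456 -0.042 -0.003] [203 200 193]
286 [ 0.463 -0.018  0.002] [ 0.449 -0.032 -0.001] [202 199 189]
288 [0.449 0.004 0.016] [ 0.446 -0.026 -0.001] [203 196 183]
time: 9.75
position: [0.4492, -0.0717, 0.1464]
tool_rot: [1.692, 2.635, -0.013]
ft_force: [-0.8, -0.3, -4.4]
t 9.75 grasp [ 0.4491 -0.0715  0.1651] yaw 24.6 tilt 0.74 F [-0.8 -0.3 -4.4] w 0.619 J [ 0.79 -0.03 -0.68  2.   -0.    1.16  0.54]
[9.654, -5.583, -1.522, -0.007]
```

```bash
python3 -m inch '[[-1,3,-2,8,0]]' | head -4; python3 -m inch '[[-1,3,-2,5,0]]' | head -4
python3 -c "
from h import *
plan([.440,-.065,.1665],25,1)"
```

```text
time: 9.88
position: [0.4492, -0.0713, 0.1432]
tool_rot: [1.689, 2.629, -0.014]
ft_force: [-10.8, -1.1, 46.2]
time: 10.0
position: [0.4489, -0.0712, 0.1429]
tool_rot: [1.685, 2.623, -0.015]
ft_force: [-5.5, -1.9, 32.1]
t 10.00 grasp [ 0.4486 -0.0708  0.1616] yaw 24.6 tilt 1.47 F [-5.5 -1.9 32.1] w 0.619 J [ 0.79 -0.03 -0.68  2.01 -0.    1.14  0.53]
[8.72, -5.415, -5.161, -0.008]
```

```bash
python3 -m inch '[[-1,0,0,-2,0]]' | head -4; python3 -m inch '[[1,0,0,0,0],[1,0,0,0,0],[1,0,0,0,0],[1,0,0,0,0]]' 
python3 -c "
from h import *
plan([.445,-.07,.23],25,3)"
```

```text
time: 10.12
position: [0.449, -0.0711, 0.1449]
tool_rot: [1.685, 2.623, -0.015]
ft_force: [0.4, 0.2, -3.8]
time: 10.62
position: [0.4485, -0.0704, 0.1428]
tool_rot: [1.685, 2.625, -0.013]
ft_force: [-0.1, -0.3, 0.2]
grip_width: 0.954
t 10.62 grasp [ 0.4482 -0.07    0.1614] yaw 24.6 tilt 1.37 F [-0.1 -0.3  0.2] w 0.954 J [ 0.79 -0.03 -0.68  2.01 -0.    1.14  0.53]
[-0.085, -0.855, -22.86, -0.002]
[-0.082, -0.855, -22.86, -0.002]
[-0.08, -0.855, -22.86, -0.002]
```

```bash
python3 -m inch '[[1,0,0,-20,0],[1,0,0,-30,0],[1,0,0,-40,0],[1,0,0,-30,0],[1,0,0,0,0]]' | head -3
python3 - <<'E'
from h import *
im=grab('wrist');P=pts(im);C=im['color'].max(2)
m=(C<60)&(abs(P[:,:,2]-.187)<.01)
k,l,st,c=cv2.connectedComponentsWithStats(m.astype(np.uint8))
for i in range(1,k):
    if st[i,4]>300:
        q=P[l==i];r=cv2.minAreaRect((q[:,:2]*1000).astype(np.float32));print(st[i],np.round(r[0],1),np.round(r[1],1),round(r[2],1),np.round(np.median(q,0),4))
plan([.448,-.07,.28],-65,10)
E
```

```text
time: 11.25
position: [0.446, -0.0677, 0.2647]
tool_rot: [1.687, 2.628, -0.013]
[ 279  224   87   50 4015] [449.7 -69.5] [53.3 30.8] 24.5 [ 0.4485 -0.0677  0.187 ]
[ 235  358   63   29 1100] [ 450.6 -162.8] [41.2 14.4] 28.0 [ 0.4476 -0.1633  0.191 ]
t 11.30 grasp [ 0.445  -0.0673  0.2819] yaw 24.6 tilt 1.10 F [ 0.5 -0.6 -1. ] w 1.002 J [ 0.8  -0.14 -0.65  1.84 -0.07  1.4   0.6 ]
[-0.363, 0.161, 0.202, 0.156]
[-0.333, 0.216, 0.202, 0.156]
[-0.296, 0.265, 0.202, 0.156]
[-0.251, 0.308, 0.202, 0.156]
[-0.2, 0.343, 0.202, 0.156]
[-0.144, 0.37, 0.202, 0.156]
[-0.084, 0.388, 0.202, 0.156]
[-0.023, 0.396, 0.202, 0.156]
[0.039, 0.395, 0.202, 0.156]
[0.1, 0.384, 0.202, 0.156]
```

Carrier stands upright (head top at z = 0.187, as it must be), head (0.4497, -0.0695), yaw 24.5°. Turn the gripper 90° and re-grip.

```bash
python3 -m inch '[[0.4,0,0,0,0.156],[0.4,0,0,0,0.156],[0.4,0,0,0,0.156],[0.4,0,0,0,0.156],[0.4,0,0,0,0.156]]' 55| head -3
python3 -m inch '[[0.4,0,0,0,0.156],[0.4,0,0,0,0.156],[0.4,0,0,0,0.156],[0.4,0,0,0,0.156],[0.4,0,0,0,0.156]]' | head -3
python3 -m inch '[[0.4,0,0,0,0]]' | head -3
python3 - <<'E'
from h import *
print(np.round(pose()[1],3))
plan([.4497,-.0695,.235],-65.5,3)
E
```

```text
time: 11.92
position: [0.4412, -0.067, 0.2552]
tool_rot: [2.589, 1.763, -0.014]
time: 12.55
position: [0.4367, -0.0663, 0.2466]
tool_rot: [3.078, 0.607, -0.025]
time: 12.68
position: [0.4359, -0.0662, 0.2452]
tool_rot: [3.079, 0.609, -0.028]
[[ 0.924  0.381 -0.017]
 [ 0.381 -0.925 -0.006]
 [-0.018 -0.001 -1.   ]]
t 12.68 grasp [ 0.4362 -0.0661  0.2639] yaw -67.6 tilt 1.05 F [-0.2  0.7 -0.8] w 0.703 J [ 0.95 -0.14 -0.78  1.87 -0.09  1.39 -0.99]
[3.895, 2.779, 9.57, -0.012]
[3.861, 2.826, 9.57, -0.012]
[3.826, 2.874, 9.57, -0.012]
```

```bash
python3 -m inch '[[0.4,6,4,5,-0.02],[0.4,6,4,5,-0.01],[0.4,3,2,5,0]]' | head -3
python3 - <<'E'
from h import *
plan([.4497,-.0695,.167],-65.5,4)
E
```

```text
time: 13.05
position: [0.454, -0.0698, 0.2278]
tool_rot: [3.069, 0.667, -0.03]
t 13.05 grasp [ 0.4543 -0.0697  0.2464] yaw -65.5 tilt 1.11 F [-0.2  0.4  0.5] w 0.700 J [ 0.94 -0.07 -0.81  1.85 -0.04  1.35 -1.  ]
[-0.655, -0.462, 19.88, 0.0]
[-0.655, -0.462, 19.88, 0.0]
[-0.655, -0.462, 19.88, 0.0]
[-0.655, -0.462, 19.88, 0.0]
```

```bash
python3 -m inch '[[0.4,-1,0,20,0],[0.4,-1,0,20,0],[0.4,-1,0,18,0],[0.4,-1,0,5,0]]' | head -3
python3 - <<'E'
from h import *
plan([.4497,-.0695,.167],-65.5,1)
E
```

```text
time: 13.55
position: [0.4501, -0.0713, 0.1617]
tool_rot: [-3.068, -0.673, 0.03]
t 13.55 grasp [ 0.4505 -0.0712  0.1804] yaw -65.3 tilt 1.11 F [0.6 0.1 0.7] w 0.700 J [ 0.93 -0.01 -0.82  1.95 -0.    1.22 -1.03]
[0.251, -1.819, 13.366, 0.004]
```

```bash
python3 -m inch '[[0.4,0,-2,11,0],[-1,0,0,0,0],[-1,0,0,0,0],[-1,0,0,0,0],[-1,0,0,-1,0]]' 55
python3 -m inch '[[-1,0,0,-1,0],[-1,0,0,-1,0]]'
python3 - <<'E'
from h import *
plan([.4497,-.0695,.167],-65.5,1)
E
```

```text
time: 14.18
position: [0.4504, -0.0694, 0.1524]
tool_rot: [3.068, 0.674, -0.027]
ft_force: [-0.1, 0.7, -2.8]
grip_width: 0.342
time: 14.42
position: [0.4494, -0.0694, 0.1538]
tool_rot: [-3.068, -0.674, 0.03]
ft_force: [-0.5, -0.3, -3.5]
grip_width: 0.342
t 14.43 grasp [ 0.4498 -0.0693  0.1725] yaw -65.2 tilt 1.08 F [-0.5 -0.3 -3.5] w 0.342 J [ 0.93 -0.01 -0.82  1.97  0.    1.2  -1.03]
[-0.064, 0.16, 5.473, 0.005]
```

```bash
python3 -m inch '[[-1,0,0,-15,0],[-1,0,0,-30,0],[-1,0,0,-40,0],[-1,0,0,-40,0],[-1,0,0,-20,0]]'
python3 - <<'E'
from h import *
plan([.485,.185,.31],81.2,15)
E
```

```text
time: 15.05
position: [0.4508, -0.0682, 0.3047]
tool_rot: [-3.066, -0.675, 0.033]
ft_force: [0.1, 0.8, -4.3]
grip_width: 0.342
t 15.05 grasp [ 0.4512 -0.0681  0.3234] yaw -65.2 tilt 1.22 F [ 0.1  0.8 -4.3] w 0.342 J [ 0.95 -0.11 -0.79  1.73 -0.07  1.51 -0.96]
[9.152, -14.361, 0.802, -0.17]
[11.453, -12.602, 0.802, -0.17]
[13.423, -10.478, 0.802, -0.17]
[15.005, -8.052, 0.802, -0.17]
[16.153, -5.392, 0.802, -0.17]
[16.833, -2.577, 0.802, -0.17]
[17.026, 0.313, 0.802, -0.17]
[16.727, 3.194, 0.802, -0.17]
[15.943, 5.983, 0.802, -0.17]
[14.699, 8.598, 0.802, -0.17]
[13.029, 10.965, 0.802, -0.17]
[10.982, 13.014, 0.802, -0.17]
[8.618, 14.687, 0.802, -0.17]
[6.004, 15.935, 0.802, -0.17]
[3.216, 16.722, 0.802, -0.17]
```

```bash
python3 -m inch '[[-1,9,-14,0,-0.17],[-1,11,-13,-1,-0.17],[-1,13,-10,-1,-0.17],[-1,15,-8,-1,-0.17],[-1,16,-5,-1,-0.17]]' | head -3
python3 -m inch '[[-1,17,-3,-1,-0.17],[-1,17,0,-1,-0.17],[-1,17,3,-1,-0.17],[-1,16,6,-1,-0.17],[-1,15,9,-1,-0.17]]'
python3 - <<'E'
from h import *
plan([.480,.185,.305],81.2,5)
E
```

```text
time: 15.68
position: [0.4629, 0.0164, 0.3154]
tool_rot: [-2.491, -1.91, 0.022]
time: 16.3
position: [0.4708, 0.1059, 0.3247]
tool_rot: [-1.439, -2.789, 0.017]
ft_force: [0.4, 0.5, -4.4]
grip_width: 0.337
t 16.30 grasp [0.4709 0.1061 0.3434] yaw 35.4 tilt 0.66 F [ 0.4  0.5 -4.4] w 0.337 J [ 0.67 -0.05 -0.91  1.65 -0.03  1.53  0.39]
[11.829, 10.71, 7.525, -0.16]
[9.974, 12.456, 7.525, -0.16]
[7.865, 13.885, 7.525, -0.16]
[5.555, 14.959, 7.525, -0.16]
[3.103, 15.653, 7.525, -0.16]
```

```bash
python3 -m inch '[[-1,12,11,4,-0.16],[-1,10,12,4,-0.16],[-1,8,14,4,-0.16],[-1,6,15,4,-0.16],[-1,3,16,4,-0.16]]' | head -3
python3 - <<'E'
from h import *
plan([.485,.19,.305],81.2,3)
for n in ('wrist','side'):
    im=grab(n); save(im,n+'2.png')
E
```

```text
time: 16.92
position: [0.4793, 0.1892, 0.3086]
tool_rot: [-0.196, -3.134, 0.014]
t 16.93 grasp [0.4794 0.1893 0.3273] yaw 82.8 tilt 0.53 F [-1.  -0.2 -4.2] w 0.342 J [ 0.55  0.07 -1.02  1.61  0.07  1.5   0.97]
[-1.842, 0.527, 7.436, 0.01]
[-1.837, 0.544, 7.436, 0.01]
[-1.832, 0.562, 7.436, 0.01]
```

View pics/side2.png

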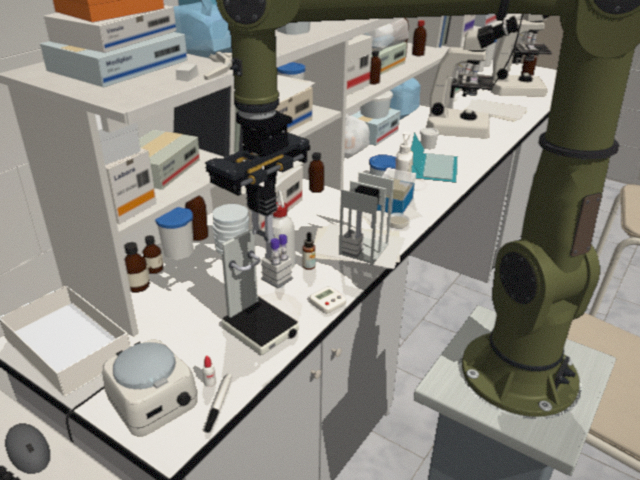

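View pics/wrist2.png

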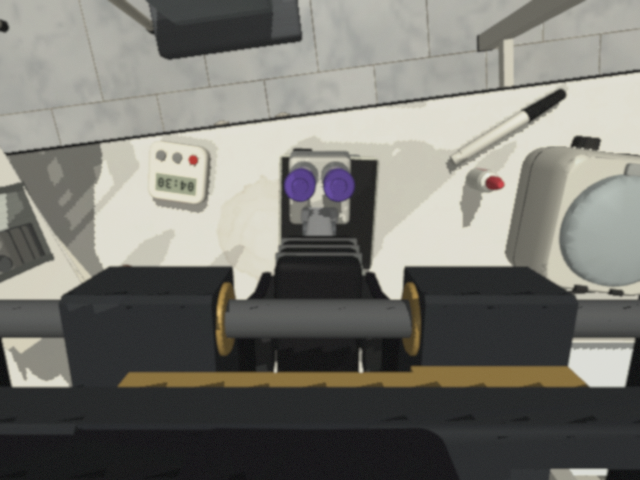

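Side view: carrier held upright next to the mixer, tubes (278,243) towards the robot, loop at (243,265). Wrist view: caps (300,184) and (338,184) above the platform, which spans columns 281–377. Now I'll refine loop and carrier positions.

```bash
cp last_side.npz side2.npz
python3 - <<'E'
from h import *
a=np.radians(-8.8);ex=np.array([np.cos(a),np.sin(a)]);ey=np.array([-ex[1],ex[0]])
def loc(q): return np.c_[q[:,:2]@ex,q[:,:2]@ey]*1000
def rep(nm,im,roi,zl,dark=None):
    P=pts(im);g=im['color'].max(2);m=np.zeros((480,640),bool);m[roi[2]:roi[3],roi[0]:roi[1]]=1
    m&=(P[:,:,2]>zl[0])&(P[:,:,2]<zl[1])
    if dark: m&=g<dark
    q=P[m];L=loc(q);r=cv2.minAreaRect((q[:,:2]*1000).astype(np.float32))
    print(nm,m.sum(),'mx',np.round(np.percentile(L[:,0],[1,5,50,95,99]),1),'my',np.round(np.percentile(L[:,1],[1,5,50,95,99]),1),'rect',np.round(r[0],1),np.round(r[1],1),round(r[2],1)); return q,L
# bar expectations from estimate
print('est bar in mixer axes',loc(np.array([[.510,.191,0]])))
T=load('top');W=load('wrist');S=dict(np.load('side2.npz'))
rep('top bb',T,(215,295,190,240),(.19,.225))
rep('top loop',T,(215,295,195,235),(.150,.172))
for n,(r,zl) in {'side loop':((225,270,245,290),(.155,.172)),'side bb':((215,262,225,330),(.205,.225))}.items(): rep(n,S,r,zl)
rep('wrist plat',W,(270,385,150,280),(.02,.04),60)
rep('top plat',T,(215,295,190,290),(.02,.04),60)
# caps in wrist
C=W['color'].astype(int);P=pts(W);m=(C[:,:,2]-C[:,:,1]>30)
q=P[m];print('caps',m.sum(),np.round(np.median(q,0),4),np.round(loc(np.median(q,0)[None]),1),np.round(np.percentile(loc(q),[2,98],axis=0),1).tolist())
s,R,p,y=pose();print('grasp loc',np.round(loc(p[None]),1))
E
```

```text
est bar in mixer axes [[474.77617981 266.77439736]]
top bb 203 mx [509.  509.4 511.8 516.9 517.6] my [226.7 229.  265.8 301.5 304.5] rect [548.1 184.1] [80.   9.2] 81.3
top loop 237 mx [472.4 473.7 493.4 510.4 517. ] my [227.3 233.5 265.4 294.1 301.9] rect [528.5 184.4] [78.4 44.1] 89.9
side loop 419 mx [412.1 418.7 504.6 512.5 513.3] my [227.8 239.2 276.9 301.6 307.5] rect [503.4 182.8] [107.6  80. ] 4.7
side bb 198 mx [507.5 508.3 511.3 517.6 519.9] my [232.  235.6 271.7 305.6 307.9] rect [548.9 187.7] [77.9 13.4] 80.7
wrist plat 2657 mx [401.4 405.4 456.5 500.4 515.4] my [218.8 220.6 304.  317.4 318.5] rect [495.9 194.9] [100.9 119.7] 80.8
top plat 1731 mx [400.6 405.1 452.  505.1 512.7] my [216.7 220.1 261.8 310.5 314.9] rect [490.3 193.2] [101.7 129.7] 82.2
caps 1618 [nan nan nan] [[nan nan]] [[nan, nan], [nan, nan]]
grasp loc [[443.9 261.9]]
```

Run:
```python
from h import *
a=np.radians(-8.8);ex=np.array([np.cos(a),np.sin(a)]);ey=np.array([-ex[1],ex[0]])
W=load('wrist');C=W['color'].astype(int);P=pts(W);m=(C[:,:,2]-C[:,:,1]>30)&(P[:,:,2]>.1)
n,l,st,c=cv2.connectedComponentsWithStats(m.astype(np.uint8))
for i in range(1,n):
    if st[i,4]>200: q=P[l==i];q=q[q[:,2]>np.percentile(q[:,2],60)-.004];r=cv2.minEnclosingCircle((q[:,:2]*1000).astype(np.float32));print(np.round(r[0],1),round(r[1],1),np.round(np.median(q,0),4), 'm',np.round([np.dot(r[0],ex),np.dot(r[0],ey)],1))
s,R,p,y=pose();print(np.round(R,3).tolist(),'grasp m',p[:2]@ex,p[:2]@ey)
tgt=.4695*ex+.267*ey;print('target',tgt)
plan([*tgt,.30],81.2,4)
```

```text
[436.8 184.7] 8.5 [0.4364 0.1847 0.2569] m [403.4 249.3]
[439.4 205.2] 8.5 [0.4392 0.2051 0.2568] m [402.8 270. ]
[[-0.992, 0.126, -0.003], [0.126, 0.992, -0.007], [0.002, -0.008, -1.0]] grasp m 0.44386742837632576 0.2619246694600361
target [0.50482044 0.19203013]
t 17.02 grasp [0.4787 0.1909 0.3271] yaw 82.8 tilt 0.44 F [ 0.4  1.  -3.5] w 0.337 J [ 0.55  0.07 -1.02  1.61  0.06  1.5   0.97]
[-6.452, 1.144, 6.75, 0.007]
[-6.444, 1.188, 6.75, 0.007]
[-6.436, 1.232, 6.75, 0.007]
[-6.428, 1.276, 6.75, 0.007]
```

The carrier sits true in the hand: the caps agree with the grasp to ~1 mm, and head z ≈ grasp z − 5 mm. Target head position is (0.5048, 0.1920). Move over the loop.

```bash
python3 -m inch '[[-1,-6,1,5,0.007],[-1,-7,1,5,0.007],[-1,-7,1,5,0.007],[-1,-6,1,3,0.007]]' | head -4
python3 - <<'E'
from h import *
plan([.5048,.192,.275],81.2,2)
E
```

```text
time: 17.52
position: [0.5077, 0.1877, 0.29]
tool_rot: [-0.262, -3.13, 0.015]
ft_force: [-0.2, 0.1, -3.1]
t 17.52 grasp [0.5077 0.1878 0.3087] yaw 80.4 tilt 0.54 F [-0.2  0.1 -3.1] w 0.338 J [ 0.51  0.16 -1.01  1.59  0.15  1.48  0.89]
[1.78, 1.965, 16.842, -0.007]
[1.767, 1.977, 16.842, -0.007]
```

```bash
python3 -m inch '[[-1,1,2,14,-0.007],[-1,1,2,12,-0.007],[-1,1,1,6,0],[-1,0,0,0,0]]' | head -4
python3 - <<'E'
from h import *
plan([.5048,.192,.26],81.2,2)
im=grab('side');B=cv2.resize(im['color'][190:340,190:340,::-1],(600,600),interpolation=2);cv2.imwrite('pics/s3.png',B)
W=grab('wrist');a=np.radians(-8.8);ex=np.array([np.cos(a),np.sin(a)]);ey=np.array([-ex[1],ex[0]])
C=W['color'].astype(int);P=pts(W);m=(C[:,:,2]-C[:,:,1]>30)&(P[:,:,2]>.1)
n,l,st,c=cv2.connectedComponentsWithStats(m.astype(np.uint8))
for i in range(1,n):
    if st[i,4]>200: q=P[l==i];q=q[q[:,2]>np.percentile(q[:,2],60)-.004];r=cv2.minEnclosingCircle((q[:,:2]*1000).astype(np.float32));print(np.round(r[0],1),np.round(np.median(q,0),4),'m',np.round([np.dot(r[0],ex),np.dot(r[0],ey)],1))
E
```

```text
time: 18.02
position: [0.5047, 0.1929, 0.2544]
tool_rot: [-0.238, -3.129, 0.015]
ft_force: [-0.3, 0.2, -3.3]
t 18.02 grasp [0.5048 0.1931 0.2731] yaw 81.3 tilt 0.59 F [-0.3  0.2 -3.3] w 0.340 J [ 0.5   0.18 -1.02  1.64  0.16  1.41  0.88]
[-0.106, -0.455, 6.552, 0.001]
[-0.107, -0.455, 6.552, 0.001]
[462.2 189.6] [0.4618 0.1895 0.203 ] m [427.7 258.1]
[465.3 209.9] [0.4651 0.2099 0.203 ] m [427.7 278.6]
```

View pics/s3.png

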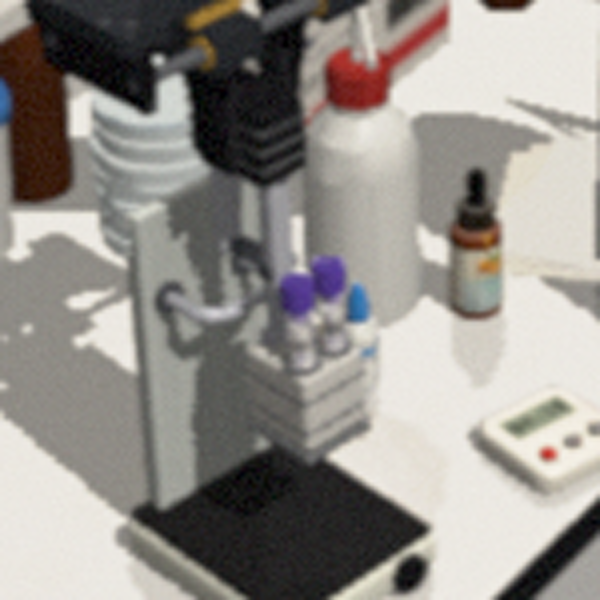

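Side crop: the hook is above the loop (loop bar 180–265, ~310; caps 297,295 and 328,275). Caps are within ~1 mm of the expected place. Lower in steps, watching force.

```bash
python3 -m inch '[[-1,0,-1,10,0],[-1,0,0,8,0],[-1,0,0,6,0]]' | head -4
python3 - <<'E'
from h import *
plan([.5048,.192,.225],81.2,2)
E
```

```text
time: 18.5
position: [0.5057, 0.1916, 0.2306]
tool_rot: [-0.24, -3.132, 0.014]
ft_force: [0.0, 0.7, -2.9]
t 18.50 grasp [0.5057 0.1918 0.2493] yaw 81.2 tilt 0.52 F [ 0.   0.7 -2.9] w 0.340 J [ 0.49  0.19 -1.01  1.68  0.18  1.37  0.87]
[0.467, 0.157, 12.17, 0.0]
[0.467, 0.157, 12.17, 0.0]
```

```bash
python3 -m inch '[[-1,1,0,8,0],[-1,0,0,8,0]]' | head -4
python3 -m inch '[[-1,0,0,8,0]]' | head -4
python3 - <<'E'
from h import *
plan([.5048,.192,.2015],81.2,1)
E
```

```text
time: 18.75
position: [0.5055, 0.1918, 0.2145]
tool_rot: [0.24, 3.13, -0.013]
ft_force: [0.4, -0.1, 0.4]
time: 18.88
position: [0.5054, 0.192, 0.2063]
tool_rot: [0.24, 3.13, -0.013]
ft_force: [-1.0, -0.3, 0.4]
t 18.88 grasp [0.5054 0.1921 0.225 ] yaw 81.2 tilt 0.48 F [-1.  -0.3  0.4] w 0.340 J [ 0.48  0.21 -1.01  1.72  0.19  1.32  0.86]
[0.621, -0.044, 23.526, 0.0]
```

The gate is yielding (about 3.5 N upward). Continue.

```bash
python3 -m inch '[[-1,0,0,7,0]]' | sed -n 2,4p
python3 -m inch '[[-1,0,0,6,0]]' | sed -n 2,4p
python3 -m inch '[[-1,0,0,5,0]]' | sed -n 2,4p
python3 - <<'E'
from h import *
plan([.5048,.192,.2015],81.2,1)
E
```

```text
position: [0.5049, 0.1922, 0.1988]
tool_rot: [0.24, 3.131, -0.013]
ft_force: [-1.9, 1.0, -0.7]
position: [0.5043, 0.1922, 0.1917]
tool_rot: [-0.239, -3.132, 0.013]
ft_force: [-0.2, 0.1, -3.5]
position: [0.5043, 0.1918, 0.1858]
tool_rot: [-0.239, -3.132, 0.014]
ft_force: [0.2, 0.1, -3.1]
t 19.25 grasp [0.5043 0.1919 0.2045] yaw 81.3 tilt 0.51 F [ 0.2  0.1 -3.1] w 0.341 J [ 0.48  0.23 -1.    1.75  0.21  1.28  0.84]
[-0.467, 0.184, 3.009, 0.001]
```

```bash
python3 -m inch '[[-1,0,0,3,0]]' | sed -n 2,4p
python3 -m inch '[[-1,0,0,3,0]]' | sed -n 2,4p
python3 -m inch '[[-1,0,0,2,0]]' | sed -n 2,4p
```

```text
position: [0.5043, 0.1914, 0.1822]
tool_rot: [-0.24, -3.132, 0.014]
ft_force: [-1.3, 0.0, -4.1]
position: [0.506, 0.1916, 0.1817]
tool_rot: [0.24, 3.13, -0.014]
ft_force: [-1.9, -2.3, 21.5]
position: [0.5064, 0.1916, 0.1818]
tool_rot: [0.241, 3.129, -0.015]
ft_force: [-3.4, -1.2, 7.1]
```

Platform contact at the expected height. Release gently and back off upwards.

```bash
python3 -m inch '[[-1,0,0,-1,0],[0.4,0,0,0,0],[0.4,0,0,-1,0],[0.4,0,0,-1,0],[0.4,0,0,-1,0]]' | sed -n 2,5p
python3 - <<'E'
from h import *
im=grab('side');B=cv2.resize(im['color'][190:340,190:340,::-1],(600,600),interpolation=2);cv2.imwrite('pics/s4.png',B)
W=grab('wrist');C=W['color'].astype(int);P=pts(W);m=(C[:,:,2]-C[:,:,1]>30)&(P[:,:,2]>.08)
a=np.radians(-8.8);ex=np.array([np.cos(a),np.sin(a)]);ey=np.array([-ex[1],ex[0]])
n,l,st,c=cv2.connectedComponentsWithStats(m.astype(np.uint8))
for i in range(1,n):
    if st[i,4]>200: q=P[l==i];q=q[q[:,2]>np.percentile(q[:,2],60)-.004];r=cv2.minEnclosingCircle((q[:,:2]*1000).astype(np.float32));print(np.round(r[0],1),np.round(np.median(q,0),4),'m',np.round([np.dot(r[0],ex),np.dot(r[0],ey)],1))
plan([.5048,.192,.30],81.2,4)
E
```

```text
position: [0.5081, 0.1921, 0.1874]
tool_rot: [0.241, 3.125, -0.013]
ft_force: [0.3, -0.4, -0.7]
grip_width: 0.67
[463.1 188.1] [0.4629 0.1882 0.1296] m [428.8 256.8]
[466.4 208.7] [0.4662 0.2086 0.1297] m [429.  277.6]
t 20.35 grasp [0.508  0.1923 0.2061] yaw 81.2 tilt 0.63 F [-0.3 -1.   0.1] w 0.690 J [ 0.47  0.23 -1.    1.74  0.21  1.28  0.84]
[0.588, -0.373, -23.48, -0.0]
[0.588, -0.373, -23.48, -0.0]
[0.588, -0.373, -23.48, -0.0]
[0.588, -0.373, -23.48, -0.0]
```

View pics/s4.png

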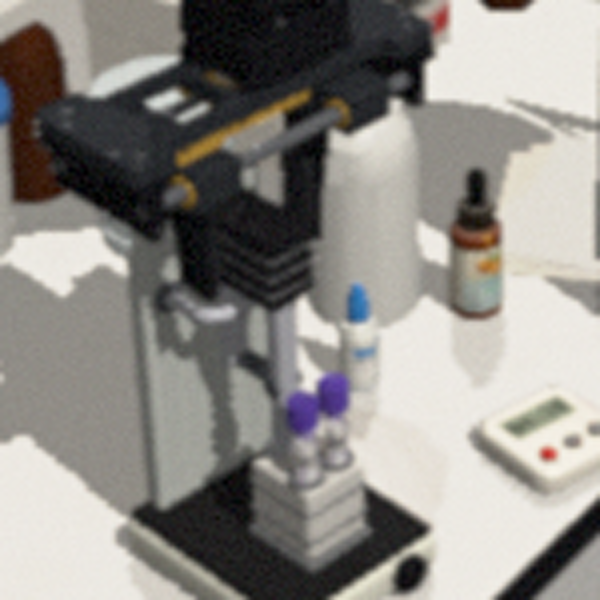

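It stands on the platform, caps at z = 0.130 as required and within 0.5 mm of the target. Retreat and check the gate.

```bash
python3 -m inch '[[0.4,1,0,-20,0],[0.4,1,0,-25,0],[0.4,1,0,-35,0],[0.4,0,0,-35,0]]' | sed -n 1,4p
python3 -m inch '[[0.4,30,0,-20,0],[0.4,45,0,0,0],[0.4,20,-30,0,0],[0.4,0,-50,0,0],[0.4,0,-50,0,0]]' | sed -n 1,4p
python3 - <<'E'
from h import *
plan([.42,-.0,.35],60,4)
S=grab('side');B=cv2.resize(S['color'][210:320,200:310,::-1],(600,600),interpolation=2)
T=grab('top');cv2.imwrite('pics/s5.png',B)
T=T;P=pts(T);C=T['color'].max(2)
for nm,(a,b,c,d),zl in (('mixer head',(215,295,190,290),(.205,.225)),('spare',(375,475,210,300),(.185,.197))):
    m=np.zeros((480,640),bool);m[c:d,a:b]=1;m&=(C<60)&(P[:,:,2]>zl[0])&(P[:,:,2]<zl[1])
    n,l,st,_=cv2.connectedComponentsWithStats(m.astype(np.uint8))
    for i in range(1,n):
        if st[i,4]>120: q=P[l==i];r=cv2.minAreaRect((q[:,:2]*1000).astype(np.float32));print(nm,st[i,4],np.round(r[0],1),np.round(r[1],1),round(r[2],1),round(float(np.median(q[:,2])),4))
E
```

```text
time: 20.85
position: [0.5029, 0.1937, 0.3073]
tool_rot: [0.24, 3.127, -0.013]
ft_force: [0.5, 0.1, 0.9]
time: 21.48
position: [0.3884, 0.0852, 0.3378]
tool_rot: [0.218, 3.115, -0.006]
ft_force: [-1.6, -0.0, -0.3]
t 21.48 grasp [0.388  0.0853 0.3565] yaw 82.0 tilt 1.12 F [-1.6 -0.  -0.3] w 0.699 J [ 0.48 -0.3  -0.59  1.81 -0.16  1.57  1.34]
[-10.854, -20.0, 1.885, 0.096]
[-12.719, -18.869, 1.885, 0.096]
[-14.467, -17.564, 1.885, 0.096]
[-16.082, -16.099, 1.885, 0.096]
spare 347 [ 460.5 -176.8] [54.2 30.4] 7.2 0.1913
```

View pics/s5.png

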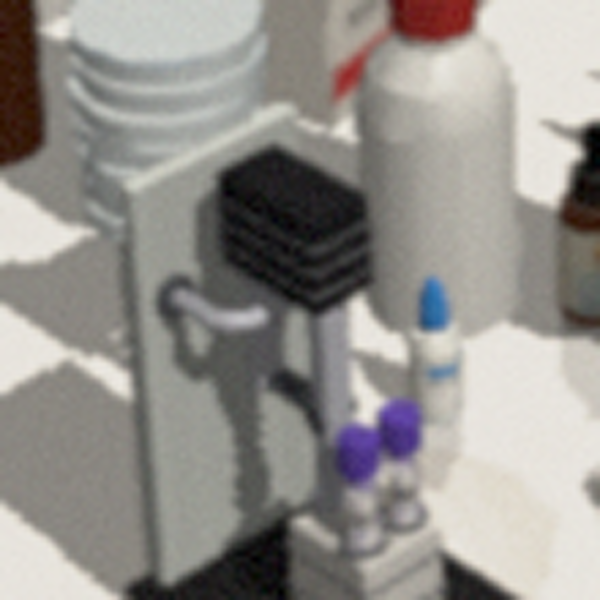

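The head sits over the loop. The dark bar from about (270,375) to (330,430) runs parallel to the head's x edge, so it looks like the gate lying level. I'll check that by depth and ease J2 off its limit.

```bash
python3 -m inch '[[0.4,-30,-15,0,0],[0.4,-25,-15,0,0]]' | sed -n 1,4p
python3 - <<'E'
from h import *
S=load('side');P=pts(S);a=np.radians(-8.8);ex=np.array([np.cos(a),np.sin(a)]);ey=np.array([-ex[1],ex[0]])
for cu,cv_ in ((272,378),(282,383),(292,390),(302,398),(312,405),(320,415),(240,318),(215,312)):
    u,v=200+cu*110//600,210+cv_*110//600;p=P[v,u];print((cu,cv_),np.round(p,3),'rel bar mm',np.round([p[:2]@ex*1000-474.5,p[:2]@ey*1000-267,p[2]*1000-161]),S['color'][v,u])
print(ctrl.get_state()['joint_positions'].round(3))
E
```

```text
time: 21.82
position: [0.439, 0.0442, 0.3415]
tool_rot: [0.228, 3.111, -0.006]
ft_force: [-0.3, 0.8, 0.0]
(272, 378) [0.519 0.195 0.126] rel bar mm [  8.   5. -35.] [72 72 76]
(282, 383) [0.513 0.196 0.127] rel bar mm [  2.   5. -34.] [48 49 52]
(292, 390) [0.51  0.193 0.124] rel bar mm [ -0.   2. -37.] [34 30 33]
(302, 398) [0.503 0.195 0.125] rel bar mm [ -8.   3. -36.] [50 50 51]
(312, 405) [0.493 0.201 0.128] rel bar mm [-18.   7. -33.] [64 65 65]
(320, 415) [0.49  0.201 0.124] rel bar mm [-21.   7. -37.] [66 69 73]
(240, 318) [0.516 0.211 0.164] rel bar mm [ 3. 20.  3.] [194 192 195]
(215, 312) [0.526 0.214 0.164] rel bar mm [13. 25.  3.] [154 151 154]
[ 0.516 -0.184 -0.58   1.726 -0.093  1.548  1.369]
```

The gate is level at z ≈ 0.125, spanning spine to nose beneath the bar: shut. Handing in.

```bash
python3 -c "
from bench import ctrl
print(ctrl.close_job())"
```

```text
the job is handed in; nothing more can be done
None
```

The loaded carrier now stands squarely on the mixer platform with its hook over the loop and the gate shut. I handed the job in at about 22 s.

I lifted the carrier from the right-hand bay, gripping across the 54 mm, and stood it on the table. I then took it again across the 30 mm, turned it end for end and pushed it down over the loop.

**Last checks:**
- **Height:** the tube caps are at z = 0.130 m, as they must be when the foot is fully down.
- **Position:** the caps are within about 0.5 mm of the target, and the heading was within 0.2° at the last picture.
- **Gate:** depth shows it level at z ≈ 0.125 m beneath the bar, from spine to nose. The upward push of about 4 N disappeared just before full contact.
- **Empty carrier:** it has not moved.
- **Other things:** the timer, brown bottle and blue-tipped bottle look unmoved in the last crops. I didn't check the other bystanders after the last move.

**What went less well:**
- **Standing it on the table:** this gave a brief 46 N on the wrist, and the tool tilted about 1.5°. The carrier stayed upright.
- **Joint 2:** while backing off it read −0.30 rad, its limit to two decimals. I moved it away at once, but I can't rule out that it touched the limit.
- **Head on the mixer:** my final top-view search for the head's position returned nothing, so the position rests on the caps and the side view.

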